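# Clear the craft board and set out the paper cone

## Robot

A 7-joint arm with a two-finger parallel gripper is mounted at the origin on the work surface. World frame = base frame: x ahead of the robot, y to its left, z up, the work surface at z = 0. Lengths are in m, angles in rad, forces in N, time in s.
With the tool pointing down it reaches from about 0.4 to 0.85 m from the base axis. Payload 4.5 kg.
Tool frame: the origin (TCP) lies midway between the tips of the shut fingers; the grasp point (between the pads) lies 19 mm behind it; z points along the fingers, y is the line along which they close (so a half turn about z gives the same grasp; the last joint's range is limited). The gripper opens to 88 mm and grips with 3 to 60 N. Pads are 18 mm wide; open, the fingers measure 123 mm over their backs; the gripper's body (75 mm by 187 mm) begins 45 mm behind the grasp point.
Start: joints at [1.193, 0.689, -0.195, 1.565, 0.157, 0.902, -0.215], TCP at [0.25, -0.573, 0.215] pointing down, gripper open.
Joint ranges: [-3.01, 3.01], [-0.46, 2.08], [-1.47, 1.51], [0.13, 2.56], [-1, 4.14], [0.04, 2.09], [-2.66, 2.66]. Speed limits (rad/s): [2.57, 2.57, 3.14, 3.14, 3.14, 3.14, 3.14].

## Interface

Orientations are given as a unit quaternion [x, y, z, w].
In Python, from plant import sensors, eyes, finish_job gives the robot as it stands.
- The arm moves only by the tool send_rows, never from a script. Its argument "rows" is text: rows parted by semicolons, each of 4 numbers parted by spaces: the shift along the tool's x, y, z normalised to -1 to 1, where 1 is 30 cm, then the turn about the tool's z normalised to -1 to 1, where 1 is 2 pi rad. A call has 1 to 10 rows; each row is the pose to reach, as a shift and turn from the pose commanded when the call began, along the tool's axes at that moment, turning the shorter way round; what a row does not reach only later rows make up. A row lasts 1/12 s, in which the tool goes at most 41.7 mm and 7.16 degrees, less where a joint would pass 70% of its speed; a pose out of reach is approached as far as the arm can. A call with a number of a shift or a turn outside -1 to 1 is refused whole. A call with a gripper value outside its range is refused whole. "jaw" is the closure, from -1 (fully open) to 1 (shut), set as the call begins (left out, the last holds). The fingers move at their own pace and stop on an object; "force" is the grip in N (left out, the last holds). Time passes only in rows, so rows that repeat a pose let the fingers close. It gives the time, the measured TCP pose, the force, the opening and the grip force at its end, in the units of the state.
- sensors.get_state(): the state, without advancing time (a new reading comes with each control period).
- eyes.snapshot(name): name is "scene" or "top" or "wrist"; returns (picture, depth): 480x640x3 uint8, red, green, blue; 480x640 float32, m along the optical axis (not along the pixel's ray), 0 where there is no reading.
- eyes.calibration(name): a dict with "fov_y" (degrees; the focal length in pixels is half the picture's height over the tangent of half this angle, whatever the lens; pixels are square), "cx", "cy" (the principal point, pixels), "world_from_camera" (4x4, takes a point from camera to world coordinates). Camera axes: x right, y down, z forward; pixel columns grow to the right and rows downward; lengths in m; the calibration is good to about 2 mm. A picture is of the moment at which its call begins: read the wrist's pose just before it. calibration takes no time and is no camera call; for the wrist camera it gives the pose at the moment of the call.
- finish_job(): hands the job in; it is judged then, once.
The state is a dict: "clock": time; "q": joint angles; "qd": joint speeds; "joint_torque": joint torques, N m; "tool_pos": TCP position; "eef_rot": TCP orientation; "contact_force": force on the tool from outside, world axes, zero at the start; "moment": the same for the moment, N m; "opening": opening from 0.0 (shut) to 1.0 (fully open); "finger_force": force on a finger pad.
Only numpy, scipy, OpenCV 4.12 (cv2) and the standard library are available. Lean on these libraries where they do the work, as an engineer would, in place of code of your own. Each camera call takes 0.05 s, during which the arm holds its last target. There are 200 camera calls.

## Task

Take the scraper block from its cork mat, sweep all four clay crumbs off the raised work board into the metal trough along its side with the block, and put the block back on its mat the way it lay. Then take the tall hollow paper cone off its tile and stand it upright in the middle of the cleared board: it is thin and dents at 18 newtons from a finger, so hold it with a light grip and set it down softly, without pressing or dropping it. Do not touch the crumbs with the gripper or the cone, and leave the other things on the table where they are.

Things in the scene. Friction and masses are not known exactly. Their poses are not given: they have to be found in the camera images.
- board_top (a point): centre of the top face of the raised plywood work board, a fixed block 190 mm (x) by 220 mm (y), its top 40 mm above the table; x along the short side, y along the long side, z up; the trough lies along its -y edge
- trough (a point): centre of the inner floor of the open aluminium trough fixed to the board's -y edge: 203 mm (x) by 97 mm (y) inside, floor 5 mm and rims 38 mm above the table, the board's edge (40 mm above the table) is its fourth side; axes as board_top, from which it lies 160 mm towards -y
- mat: fixed cork mat 230 mm (x) by 110 mm (y), 4 mm thick, on the table left or right of the board; origin at the centre of its underside
- tile: fixed dark slate tile 130 x 130 x 8 mm on the table on the other side of the board; origin at the centre of its underside
- scraper: scraper block standing on the mat: black rubber sole 170 mm (x) by 44 mm (y), 16 mm thick, with a wooden grip rib 120 mm (x) by 22 mm (y) on its middle from 16 to 64 mm height; about 200 g; origin at the centre of the sole's underside, x along its length, z up
- cone: tall hollow paper cone standing on the tile, plain off-white: 150 mm high, 80 mm across the foot, tapering evenly to a blunt 16 mm tip; about 60 g; origin at the centre of the foot, z up to the tip. It dents if the fingers press on it with more than 18 N each (36 N for both together), if it is pressed on the board with more than 25 N, or if it is dropped from more than 12 mm
- chip1: one of four loose lumps of dried clay on the board, 34 x 26 x 12 mm, 14 g; origin at the centre of its underside, z up at the start, lying at any yaw within 65 mm of the middle of the board (origin)
- chip2: one of four loose lumps of dried clay on the board, 34 x 26 x 12 mm, 14 g; origin at the centre of its underside, z up at the start, lying at any yaw within 65 mm of the middle of the board (origin)
- chip3: one of four loose lumps of dried clay on the board, 34 x 26 x 12 mm, 14 g; origin at the centre of its underside, z up at the start, lying at any yaw within 65 mm of the middle of the board (origin)
- chip4: one of four loose lumps of dried clay on the board, 34 x 26 x 12 mm, 14 g; origin at the centre of its underside, z up at the start, lying at any yaw within 65 mm of the middle of the board (origin)
- dome: low rounded paper dome 60 mm high, 90 mm across, plain off-white, a bystander; origin at the centre of its underside
- jar: closed glass jar 75 mm high, 68 mm across, a bystander; origin at the centre of its underside
- bottle: white plastic paint bottle 150 mm high, 52 mm across, a bystander; origin at the centre of its underside
- tub: empty clear plastic tub 120 mm high, 90 mm across, a bystander; origin at the centre of its underside
- board: the raised work board and its trough together, one fixed body; origin at the centre of the board's underside, on the table 40 mm below board_top, axes as board_top

How it is judged:
By the outcome, as a careful person would: the job done as asked, in the order asked, and still so for the second after the job is handed in, with the robot touching nothing.
It also fails if it takes over 67 s, if anything falls off the work surface, if the arm or the gripper's body presses on something with over 40 N, if the wrist force passes 120 N, or if a joint passes its speed limit or range.

## Working session

There is one attempt and no reset: what is moved stays moved. The work goes in short steps, Python scripts to look and compute and a tool call to move; the robot and the scene stay as the last step left them, time stands still between calls to the robot, and variables do not carry over. Pictures are saved under pics/ and viewed, at most 10 in all, crops included, and the job is handed in when it is done.

Besides the shell and the picture viewer there is one more tool, called as a command line: name --argument value ..., lists and objects as JSON in quotes. send_rows: Moves the arm, as the interface text tells. Scaled input: -1 to 1 covers 30 cm each way for a shift and 2 pi rad each way for a turn. Its arguments: {"type":"object","properties":{"rows":{"type":"string"},"jaw":{"type":"number"},"force":{"type":"number"}},"required":["rows"]}

```bash
ls; mkdir -p pics
cat > h.py <<'E'
import numpy as np, cv2
from plant import sensors, eyes
def K(n):
    c=eyes.calibration(n); return 240/np.tan(np.radians(c["fov_y"])/2),c["cx"],c["cy"],np.array(c["world_from_camera"])
def cloud(n,dep,k):
    f,cx,cy,T=k; v,u=np.mgrid[0:480,0:640]
    P=np.stack([(u-cx)/f*dep,(v-cy)/f*dep,dep],-1)
    W=P@T[:3,:3].T+T[:3,3]; W[dep<=0]=np.nan; return W
def snap(n,name):
    k=K(n); p,d=eyes.snapshot(n); cv2.imwrite(f"pics/{name}.png",p[:,:,::-1]); np.savez(f"pics/{name}.npz",p=p,d=d,k=np.array(k[:3]),T=k[3]); return p,d,cloud(n,d,k)
def ray(n,u,v,z):
    f,cx,cy,T=K(n) if isinstance(n,str) else n
    r=T[:3,:3]@np.array([(u-cx)/f,(v-cy)/f,1]); o=T[:3,3]; return o+r*(z-o[2])/r[2]
E
python3 - <<'E'
from h import *
for n in("top","scene"):
    p,d,W=snap(n,n+"1"); k=K(n); print(n,k[:3],k[3].round(3).tolist())
s=sensors.get_state();print(s)
E
```

```text
pics
top (np.float64(454.3735624667756), 319.9927991014795, 237.07422281677293) [[0.019, -0.993, 0.115, 0.489], [-1.0, -0.016, 0.025, -0.008], [-0.023, -0.115, -0.993, 0.989], [0.0, 0.0, 0.0, 1.0]]
scene (np.float64(460.2602622107099), 313.3392827356995, 241.48996883310286) [[0.745, 0.506, -0.436, 1.013], [0.667, -0.549, 0.503, -0.452], [0.015, -0.665, -0.746, 0.761], [0.0, 0.0, 0.0, 1.0]]
{'clock': 0.1, 'q': array([ 1.19279271,  0.68990502, -0.19448383,  1.56623796,  0.15729519,
        0.90252572, -0.21509908]), 'qd': array([-0.00025721, -0.00189983, -0.00053518,  0.00017313, -0.00039112,
        0.00096334, -0.00064949]), 'joint_torque': array([-3.39422244e-03, -5.28502142e+01, -1.27110310e+00, -1.53838420e+01,
       -5.24829479e-02,  1.99573900e-03,  3.80579297e-05]), 'tool_pos': array([ 0.24985462, -0.57221106,  0.21378685]), 'eef_rot': array([ 9.78871954e-01,  2.04472455e-01, -2.43170940e-04, -8.08266207e-04]), 'contact_force': array([ 0.29159783, -0.28346245, -0.1675455 ]), 'moment': array([0.05556577, 0.00727971, 0.00958393]), 'finger_force': 0.0, 'opening': 1.0021709123848097}
```

View pics/top1.png

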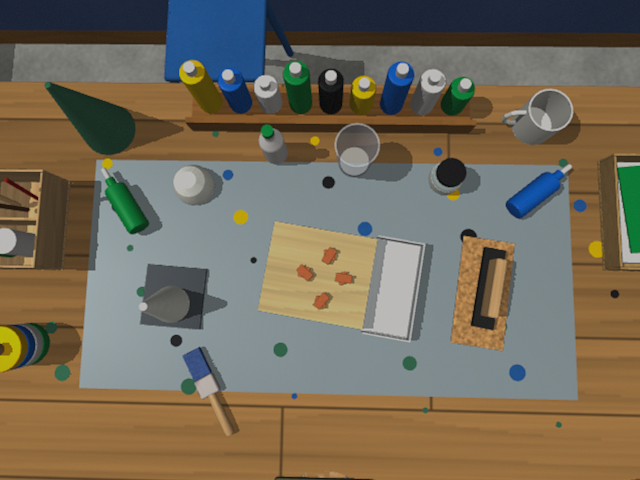

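View pics/scene1.png

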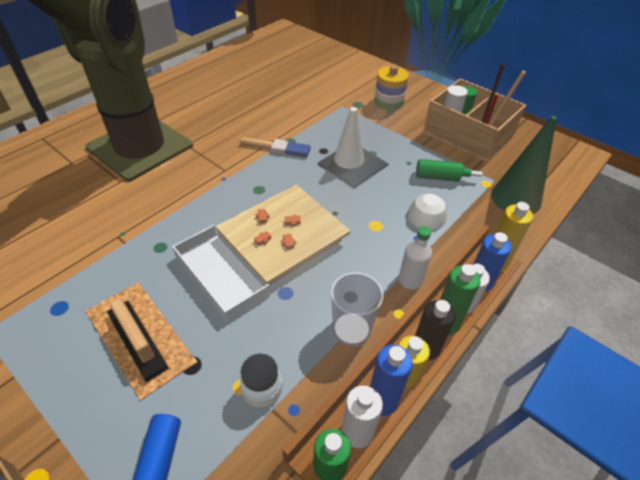

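The top view shows the board at about (320,275) with the trough to its right. The mat and scraper are at (483,292), the tile and cone at (172,297). The dome is at (193,184), and the chips at (330,255), (305,272), (344,278) and (321,300). The scene view agrees. Next I'll measure positions from both depth views.

```bash
cat > m.py <<'E'
from h import *
def load(n):
    z=np.load(f"pics/{n}.npz"); k=(*z["k"],z["T"]); return z["p"],z["d"],cloud(n,z["d"],k),k
def rect(m,W,name):
    n,l,s,c=cv2.connectedComponentsWithStats(m.astype(np.uint8))
    i=1+np.argmax(s[1:,4]); q=W[l==i]; r=cv2.minAreaRect((q[:,:2]*1000).astype(np.float32))
    print(name,"n",len(q),"c",np.round(r[0],1),"size",np.round(r[1],1),"ang",round(r[2],2),"z",(np.percentile(q[:,2],[5,50,95])*1000).round(1))
E
python3 - <<'E'
from m import *
for n in("top1","scene1"):
    p,d,W,k=load(n); x,y,z=W[...,0],W[...,1],W[...,2]; p=p.astype(int); R,G,B=p[...,0],p[...,1],p[...,2]
    print(n,"table z",np.nanmedian(z[(abs(x-.4)<.3)&(abs(y)<.4)]))
    reg=(x>.25)&(x<.6)
    rect(reg&(abs(y)<.2)&(z>.034)&(z<.046)&(R-B>40),W,"board")
    rect(reg&(y<.0)&(y>-.25)&(z>.028)&(z<.046)&(abs(R-B)<30),W,"rim")
    rect(reg&(y<-.25)&(y>-.5)&(z<.012)&(R-B>60),W,"mat")
    rect(reg&(y<-.2)&(y>-.5)&(z>.055)&(z<.075),W,"rib")
    rect(reg&(y<-.2)&(y>-.5)&(z>.013)&(z<.027)&(R<60),W,"sole")
    rect(reg&(y>.15)&(y<.5)&(z>.004)&(z<.012)&(R<90),W,"tile")
    for h in(20,40,60,80,100,120,140):
        m=(x>.2)&(x<.5)&(y>.2)&(y<.45)&(abs(z-h/1000)<.008)&(R>90)
        if m.sum()>5: rect(m,W,f"cone{h}")
    m=(abs(y)<.15)&reg&(z>.042)&(z<.07)&(R-B>60)&(R-G>50)
    nn,l,s,c=cv2.connectedComponentsWithStats(m.astype(np.uint8))
    for i in range(1,nn):
        if s[i,4]>20: q=W[l==i]; print("chip",q.mean(0).round(4),s[i,4])
E
```

```text
top1 table z 0.002059572774568197
board n 8123 c [520.3  20.4] size [218.9 188.1] ang 81.0 z [38.3 41.1 43.9]
rim n 413 c [ 494.4 -137.8] size [ 99.8 206.4] ang 80.34 z [29.8 38.4 41.5]
mat n 3163 c [ 490.  -332.8] size [111.2 228.9] ang 82.22 z [2.  4.9 8. ]
rib n 756 c [ 498.4 -339.3] size [ 23.8 119.8] ang 79.25 z [59.1 68.1 70.9]
sole n 856 c [ 499.7 -339.4] size [ 44.9 167.6] ang 79.56 z [16.8 20.6 23.6]
tile n 2173 c [469.2 336.4] size [141.5 128.5] ang 85.89 z [ 6.1  8.9 11.4]
cone20 n 715 c [250.3 231.2] size [117.   42.6] ang 28.29 z [15.3 20.1 23.3]
cone40 n 110 c [438.1 314.2] size [19.3 59.4] ang 59.23 z [33.1 39.8 47.6]
cone60 n 105 c [440.  316.7] size [19.8 52.2] ang 57.84 z [52.8 59.7 66.9]
cone80 n 92 c [441.4 319.9] size [16.4 44.9] ang 60.17 z [73.  79.8 87.2]
cone100 n 83 c [444.5 321.6] size [14.1 37.4] ang 61.72 z [ 93.1  99.6 106.5]
cone120 n 70 c [445.5 325.6] size [12.6 31. ] ang 65.41 z [112.7 120.9 127.4]
cone140 n 60 c [446.6 328.6] size [10.8 25.7] ang 57.21 z [132.5 139.4 147.2]
chip [ 0.5596 -0.0028  0.0523] 150
chip [0.5237 0.0477 0.0525] 148
chip [ 0.
[... 514 characters left out ...]
.2] ang 85.99 z [ 5.4  8.1 10.4]
cone20 n 307 c [252.9 227.7] size [117.   44.5] ang 30.19 z [13.7 18.7 21.8]
cone40 n 167 c [459.9 315.9] size [67.5 31.8] ang 32.87 z [33.3 40.4 47.6]
cone60 n 148 c [459.  319.2] size [60.5 30. ] ang 33.86 z [52.5 59.6 66.8]
cone80 n 129 c [459.1 321. ] size [50.4 28. ] ang 35.97 z [73.  78.9 87.4]
cone100 n 109 c [458.6 323.2] size [42.4 24. ] ang 41.15 z [ 92.6  99.1 107.3]
cone120 n 91 c [456. 325.] size [34.4 19. ] ang 37.21 z [113.  119.1 126.7]
cone140 n 70 c [455.1 325.9] size [26.5 16.2] ang 37.9 z [132.6 139.  147. ]
chip [0.4641 0.0093 0.0513] 110
chip [0.5223 0.0441 0.0516] 108
chip [ 0.5122 -0.0358  0.0513] 124
chip [ 0.5576 -0.0057  0.0512] 120
```

```bash
cat > go.py <<'E'
import sys; from h import *
from scipy.spatial.transform import Rotation as Ro
# go.py x y z yaw(deg of tool x): print row from the measured pose
def row(x,y,z,yaw):
    s=sensors.get_state(); R=Ro.from_quat(s["eef_rot"]).as_matrix()
    cur=np.degrees(np.arctan2(R[1,0],R[0,0])); sh=R.T@(np.array([x,y,z])-s["tool_pos"])
    t=-((yaw-cur+180)%360-180)
    print("yaw",cur.round(2),"pos",s["tool_pos"].round(4),"shift",(sh/.3).round(4),"turn",(t/360).round(4),"rows>=",int(np.ceil(max(np.linalg.norm(sh)/.0417,abs(t)/7.16))),"tilt z",R[:,2].round(3))
if __name__=="__main__": row(*map(float,sys.argv[1:5]))
E
python3 go.py .40 -.44 .20 -10.5
python3 - <<'E'
from m import *
from scipy.optimize import least_squares
Q=[]
for n in("top1","scene1"):
    p,d,W,k=load(n); x,y,z=W[...,0],W[...,1],W[...,2]
    q=W[(x>.38)&(x<.53)&(y>.25)&(y<.40)&(z>.03)&(z<.15)]; Q.append(q)
def fit(q):
    f=lambda a: np.hypot(q[:,0]-a[0],q[:,1]-a[1])-(.04-.032*(q[:,2]-a[2])/.15)
    r=least_squares(f,[.45,.33,.008],loss="soft_l1",f_scale=.002); return r.x.round(4),np.abs(r.fun).mean().round(4)
for q in Q+[np.vstack(Q)]: print("cone",fit(q),q[:,2].max())
p,d,W,k=load("top1")
for n,(u,v) in dict(dome=(193,184),jar=(450,177),bottle=(270,140),tub=(357,150)).items(): print(n,W[v,u].round(3))
E
```

```text
yaw 23.6 pos [ 0.2499 -0.5722  0.2138] shift [ 0.6351 -0.2034  0.0462] turn 0.0947 rows>= 5 tilt z [-0.001  0.001 -1.   ]
cone (array([0.4515, 0.3358, 0.0085]), np.float64(0.0005)) 0.14983201207394792
cone (array([0.4495, 0.3332, 0.0067]), np.float64(0.0013)) 0.14913325730243954
cone (array([0.451 , 0.3341, 0.0046]), np.float64(0.0012)) 0.14983201207394792
dome [0.704 0.285 0.06 ]
jar [ 0.722 -0.248  0.077]
bottle [0.781 0.117 0.121]
tub [ 0.799 -0.062  0.005]
```

send_rows --rows "0.32 -0.10 0.023 0.047; 0.635 -0.203 0.046 0.095;0.635 -0.203 0.046 0.095;0.635 -0.203 0.046 0.095;0.635 -0.203 0.046 0.095;0.635 -0.203 0.046 0.095;0.635 -0.203 0.046 0.095" --jaw -1 --force 40

```text
clock: 0.68
tool_pos: [0.4028, -0.4379, 0.2002]
eef_rot: [0.996, -0.089, -0.0, -0.001]
contact_force: [-0.8, 0.5, 0.3]
opening: 1.002
finger_force: 0.0
```

```bash
python3 go.py .4975 -.341 .16 -10.5
```

```text
yaw -10.22 pos [ 0.4028 -0.4379  0.2002] shift [ 0.2533 -0.3736  0.1344] turn 0.0008 rows>= 4 tilt z [-0.     0.002 -1.   ]
```

send_rows --rows "0.25 -0.37 0.13 0;0.25 -0.37 0.13 0;0.25 -0.37 0.13 0;0.25 -0.37 0.13 0;0.25 -0.37 0.13 0;0.25 -0.37 0.13 0;0.25 -0.37 0.13 0"

```text
clock: 1.27
tool_pos: [0.4924, -0.3484, 0.162]
eef_rot: [0.996, -0.094, -0.001, 0.001]
contact_force: [-0.4, -0.1, 0.0]
opening: 0.999
finger_force: 0.0
```

```bash
python3 - <<'E'
from h import *
p,d,W=snap("wrist","w1")
E
python3 go.py .4975 -.341 .030 -10.5
python3 - <<'E'
from m import *
p,d,W,k=load("w1"); x,y,z=W[...,0],W[...,1],W[...,2];p=p.astype(int);R,B=p[...,0],p[...,2]
reg=(x>.35)&(x<.65)&(y<-.22)&(y>-.45)
rect(reg&(z>.06)&(z<.075),W,"rib"); rect(reg&(z>.013)&(z<.027),W,"sole"); rect(reg&(z<.012)&(R-B>60),W,"mat")
print(k[3].round(3).tolist())
E
```

```text
yaw -10.85 pos [ 0.4923 -0.3485  0.1622] shift [ 0.0124 -0.0289  0.4405] turn -0.001 rows>= 4 tilt z [-0.001 -0.002 -1.   ]
rib n 3647 c [ 497.3 -342.5] size [ 21.6 119.6] ang 79.42 z [64.2 66.5 67.7]
sole n 4269 c [ 497.  -342.9] size [ 44.1 169.7] ang 79.57 z [17.6 18.7 19.9]
mat n 15647 c [ 488.6 -333.6] size [110.4 229.9] ang 82.35 z [1.5 2.8 4. ]
[[-0.187, -0.939, -0.289, 0.567], [-0.982, 0.18, 0.052, -0.363], [0.003, 0.294, -0.956, 0.331], [0.0, 0.0, 0.0, 1.0]]
```

View pics/w1.png

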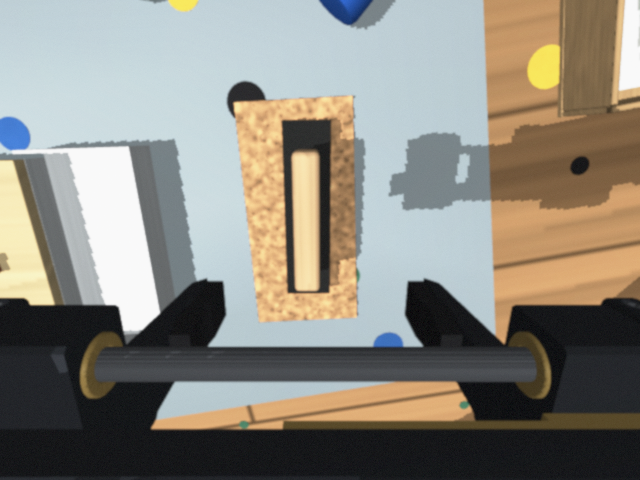

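The wrist view shows the rib at (305,220), centred between the fingers and lying parallel to the pads. Its measurements agree with the other two views, so I'll descend and grip.

send_rows --rows "0.011 -0.024 0.1 0;0.011 -0.024 0.2 0;0.011 -0.024 0.3 0;0.011 -0.024 0.36 0;0.011 -0.024 0.40 0;0.011 -0.024 0.42 0;0.011 -0.024 0.435 0;0.011 -0.024 0.435 0;0.011 -0.024 0.435 0;0.011 -0.024 0.435 0"

```text
clock: 2.15
tool_pos: [0.4998, -0.3396, 0.0324]
eef_rot: [0.996, -0.092, 0.001, 0.001]
contact_force: [0.4, -0.3, -0.2]
opening: 1.002
finger_force: 0.0
```

```bash
python3 go.py .497 -.342 .030 -10.5
```

```text
yaw -10.61 pos [ 0.4998 -0.3396  0.0324] shift [-0.0078  0.0096  0.008 ] turn -0.0003 rows>= 1 tilt z [ 0.002 -0.001 -1.   ]
```

send_rows --rows "-0.006 0.008 0.006 0;-0.006 0.008 0.006 0;-0.006 0.008 0.006 0;-0.006 0.008 0.006 0;-0.006 0.008 0.006 0;-0.006 0.008 0.006 0;-0.006 0.008 0.006 0;-0.006 0.008 0.006 0;-0.006 0.008 0.006 0;-0.006 0.008 0.006 0" --jaw 1 --force 40

```text
clock: 2.98
tool_pos: [0.4969, -0.341, 0.0294]
eef_rot: [0.996, -0.092, 0.0, 0.0]
contact_force: [-0.1, -1.1, 0.4]
opening: 0.266
finger_force: 0.9
```

send_rows --rows "0 0 0 0;0 0 0 0;0 0 0 0;0 0 0 0"

```text
clock: 3.32
tool_pos: [0.4969, -0.3411, 0.0294]
eef_rot: [0.996, -0.092, 0.0, 0.0]
contact_force: [-0.4, -0.5, -1.7]
opening: 0.245
finger_force: 40.0
```

```bash
python3 - <<'E'
from h import *
s=sensors.get_state(); print(s["tool_pos"],s["eef_rot"],s["contact_force"])
E
python3 go.py .497 -.342 .16 -9.2
```

```text
[ 0.496857   -0.34111062  0.02942213] [ 9.95718721e-01 -9.24349077e-02  1.92212003e-05  1.26242568e-04] [-0.43040413 -0.50306447 -1.69830897]
yaw -10.61 pos [ 0.4969 -0.3411  0.0294] shift [ 0.001   0.0029 -0.4353] turn -0.0039 rows>= 4 tilt z [ 0. -0. -1.]
```

send_rows --rows "0 0 -0.06 0;0 0 -0.15 0;0 0 -0.26 0;0 0 -0.36 0;0 0 -0.43 0;-0.014 -0.13 -0.43 -0.004;-0.028 -0.26 -0.43 -0.004;-0.042 -0.39 -0.43 -0.004;-0.056 -0.52 -0.43 -0.004;-0.07 -0.65 -0.43 -0.004"

```text
clock: 4.15
tool_pos: [0.5116, -0.1435, 0.1584]
eef_rot: [0.997, -0.08, -0.0, -0.0]
contact_force: [0.3, 0.4, -2.0]
opening: 0.248
finger_force: 40.0
```

```bash
python3 go.py .5337 .1098 .16 -9.2
```

```text
yaw -9.18 pos [ 0.5116 -0.1435  0.1584] shift [-0.062  -0.8452 -0.0051] turn 0.0 rows>= 7 tilt z [-0.  0. -1.]
```

send_rows --rows "-0.01 -0.13 0 0;-0.02 -0.26 0 0;-0.03 -0.39 0 0;-0.04 -0.52 0 0;-0.05 -0.65 0 0;-0.06 -0.76 0 0;-0.062 -0.83 0 0;-0.062 -0.86 0 0;-0.062 -0.86 0 0;-0.062 -0.86 0 0"

```text
clock: 4.98
tool_pos: [0.5346, 0.1107, 0.1582]
eef_rot: [0.997, -0.08, -0.0, 0.001]
contact_force: [0.4, 0.1, -2.1]
opening: 0.243
finger_force: 40.0
```

send_rows --rows "0 0 0.05 0;0 0 0.15 0;0 0 0.20 0;0 0 0.20 0;0 0 0.20 0;0 0 0.20 0"

```text
clock: 5.48
tool_pos: [0.5357, 0.1105, 0.0993]
eef_rot: [0.997, -0.081, 0.001, 0.0]
contact_force: [-1.1, -0.7, -1.7]
opening: 0.246
finger_force: 40.0
```

```bash
python3 - <<'E'
from h import *
p,d,W=snap("top","top2")
E
python3 go.py .5337 .1098 .0664 -9.2
```

```text
yaw -9.28 pos [0.5359 0.1111 0.0996] shift [-0.0069  0.0054  0.1107] turn -0.0002 rows>= 1 tilt z [ 0.002 -0.    -1.   ]
```

View pics/top2.png

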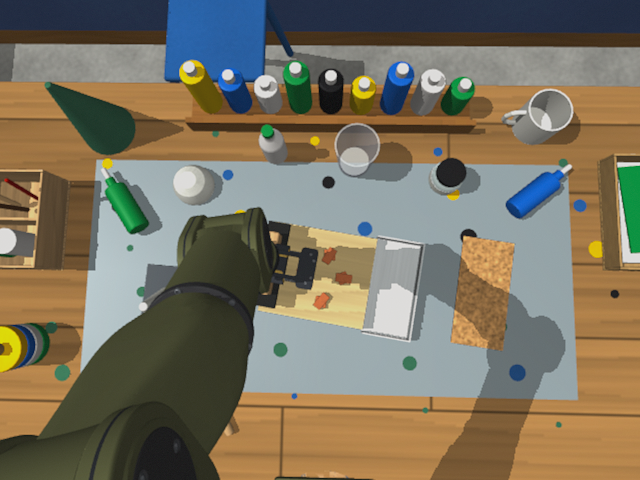

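The scraper is held over the board's +y end at about (275,265), behind the chips. I'll lower it carefully.

send_rows --rows "-0.006 0.005 0.03 0;-0.006 0.005 0.06 0;-0.006 0.005 0.09 0;-0.006 0.005 0.105 0;-0.006 0.005 0.105 0;-0.006 0.005 0.105 0;-0.006 0.005 0.105 0"

```text
clock: 6.12
tool_pos: [0.533, 0.1112, 0.0668]
eef_rot: [0.997, -0.08, 0.0, -0.0]
contact_force: [0.6, 0.3, -2.2]
opening: 0.25
finger_force: 40.0
```

```bash
python3 go.py .4958 -.124 .0664 -9.2
```

```text
yaw -9.16 pos [0.533  0.1112 0.0668] shift [0.0025 0.7937 0.0014] turn 0.0001 rows>= 6 tilt z [ 0. -0. -1.]
```

send_rows --rows "0 0.015 0 0;0 0.04 0 0;0 0.075 0 0;0 0.11 0 0;0 0.145 0 0;0 0.18 0 0;0 0.215 0 0;0 0.25 0 0;0 0.285 0 0;0 0.32 0 0"

```text
clock: 6.95
tool_pos: [0.5174, 0.0153, 0.0669]
eef_rot: [0.997, -0.08, 0.0, -0.0]
contact_force: [0.2, 0.4, -2.1]
opening: 0.245
finger_force: 40.0
```

send_rows --rows "0 0.035 0 0;0 0.07 0 0;0 0.105 0 0;0 0.14 0 0;0 0.175 0 0;0 0.21 0 0;0 0.245 0 0;0 0.28 0 0;0 0.315 0 0;0 0.35 0 0"

```text
clock: 7.78
tool_pos: [0.5006, -0.0886, 0.0669]
eef_rot: [0.997, -0.08, -0.0, 0.0]
contact_force: [-0.3, -0.2, -2.2]
opening: 0.247
finger_force: 40.0
```

```bash
python3 go.py .4958 -.124 .0664 -9.2
```

```text
yaw -9.17 pos [ 0.5006 -0.0886  0.0669] shift [0.003  0.1191 0.0017] turn 0.0001 rows>= 1 tilt z [-0. -0. -1.]
```

send_rows --rows "0 0.03 0 0;0 0.06 0 0;0 0.09 0 0;0 0.12 0 0;0 0.135 0 0;0 0.135 0 0;0 0.135 -0.1 0;0 0.135 -0.2 0;0 0.135 -0.3 0;0 0.135 -0.31 0"

```text
clock: 8.62
tool_pos: [0.4974, -0.1274, 0.1642]
eef_rot: [0.997, -0.08, 0.004, 0.0]
contact_force: [1.3, -0.4, -2.4]
opening: 0.245
finger_force: 40.0
```

```bash
python3 - <<'E'
from h import *
p,d,W=snap("top","top3");snap("scene","scene3")
cv2.imwrite("pics/c3.png",np.hstack([cv2.resize(cv2.imread("pics/top3.png")[200:360,240:440],(400,320)),cv2.resize(cv2.imread("pics/scene3.png")[170:330,160:360],(400,320))]))
E
python3 go.py .4969 -.341 .16 -10.6
```

```text
yaw -9.11 pos [ 0.4954 -0.1269  0.1609] shift [0.118  0.7038 0.0032] turn 0.0041 rows>= 6 tilt z [ 0.003 -0.    -1.   ]
```

View pics/c3.png

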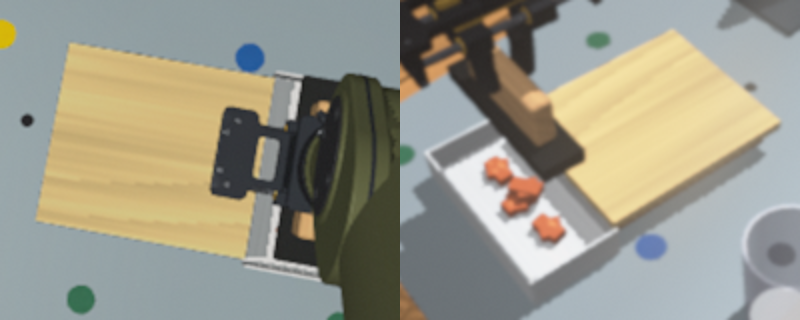

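The crops show all four chips in the trough, at right-crop pixels (497,168), (525,188), (515,204) and (548,228), and the board is bare. Now I'll return the scraper.

send_rows --rows "0.02 0.1 0 0.001;0.04 0.22 0 0.002;0.06 0.35 0 0.003;0.08 0.48 0 0.004;0.1 0.6 0 0.004;0.115 0.68 0 0.004;0.118 0.70 0 0.004;0.118 0.70 0 0.004;0.118 0.70 0 0.004;0.118 0.70 0 0.004"

```text
clock: 9.55
tool_pos: [0.496, -0.3373, 0.1588]
eef_rot: [0.996, -0.091, -0.001, -0.001]
contact_force: [-0.3, 0.4, -0.8]
opening: 0.246
finger_force: 40.0
```

send_rows --rows "0 0 0 0;0 0 0 0;0 0 0 0"

```text
clock: 9.8
tool_pos: [0.4963, -0.3391, 0.16]
eef_rot: [0.996, -0.092, 0.0, -0.0]
contact_force: [-0.5, 0.3, -1.7]
opening: 0.244
finger_force: 40.0
```

```bash
python3 go.py .4969 -.3411 .050 -10.6
```

```text
yaw -10.51 pos [ 0.4963 -0.3391  0.16  ] shift [0.0033 0.0062 0.3667] turn 0.0003 rows>= 3 tilt z [ 0.  0. -1.]
```

send_rows --rows "0.003 0.006 0.1 0;0.003 0.006 0.2 0;0.003 0.006 0.3 0;0.003 0.006 0.36 0;0.003 0.006 0.38 0;0.003 0.006 0.40 0;0.003 0.006 0.42 0;0.003 0.006 0.42 0;0.003 0.006 0.42 0;0.003 0.006 0.42 0"

```text
clock: 10.63
tool_pos: [0.4971, -0.3427, 0.035]
eef_rot: [0.996, -0.092, 0.001, 0.0]
contact_force: [-0.7, 0.0, -1.7]
opening: 0.245
finger_force: 40.0
```

```bash
python3 go.py .4969 -.3411 .0294 -10.6
```

```text
yaw -10.61 pos [ 0.4971 -0.3427  0.035 ] shift [-0.0018 -0.0053  0.0187] turn -0.0 rows>= 1 tilt z [ 0.002 -0.001 -1.   ]
```

send_rows --rows "-0.002 -0.005 0.006 0;-0.002 -0.005 0.01 0;-0.002 -0.005 0.014 0;-0.002 -0.005 0.017 0;-0.002 -0.005 0.018 0;-0.002 -0.005 0.018 0;-0.002 -0.005 0.018 0;-0.002 -0.005 0.018 0"

```text
clock: 11.3
tool_pos: [0.4962, -0.3408, 0.0292]
eef_rot: [0.996, -0.092, 0.0, 0.0]
contact_force: [-1.3, 0.6, 5.6]
opening: 0.245
finger_force: 40.0
```

```bash
python3 go.py .4969 -.3411 .0294 -10.6
```

```text
yaw -10.61 pos [ 0.4962 -0.3408  0.0292] shift [ 0.0023  0.0006 -0.0006] turn -0.0 rows>= 1 tilt z [ 0. -0. -1.]
```

send_rows --rows "0 0 0 0;0 0 0 0;0 0 0 0;0 0 0 0;0 0 0 0;0 0 0 0;0 0 0 0;0 0 0 0" --jaw -1

```text
clock: 11.97
tool_pos: [0.4962, -0.3407, 0.0285]
eef_rot: [0.996, -0.092, 0.0, 0.0]
contact_force: [-0.1, -0.5, -0.6]
opening: 0.827
finger_force: 0.0
```

send_rows --rows "0 0 -0.05 0;0 0 -0.15 0;0 0 -0.28 0;0 0 -0.4 0;0 0 -0.5 0;0 0 -0.6 0;0 0 -0.7 0;0 0 -0.7 0;0 0 -0.7 0" --jaw -1

```text
clock: 12.72
tool_pos: [0.497, -0.3413, 0.2404]
eef_rot: [0.996, -0.092, 0.002, 0.001]
contact_force: [-0.1, 0.6, -0.8]
opening: 0.998
finger_force: 0.0
```

```bash
python3 - <<'E'
from m import *
snap("wrist","w4"); p,d,W,k=load("w4"); x,y,z=W[...,0],W[...,1],W[...,2];p=p.astype(int);R,B=p[...,0],p[...,2]
reg=(x>.35)&(x<.65)&(y<-.22)&(y>-.45)
rect(reg&(z>.06)&(z<.075),W,"rib"); rect(reg&(z>.013)&(z<.027),W,"sole"); rect(reg&(z<.012)&(R-B>60),W,"mat")
E
python3 go.py .506 -.06 .24 -9.2
```

```text
rib n 2277 c [ 496.7 -341.9] size [ 21.7 118.6] ang 79.94 z [64.1 66.5 67.8]
sole n 2941 c [ 496.  -342.2] size [ 44.1 170.1] ang 79.5 z [17.4 18.8 20.1]
mat n 10548 c [ 488.4 -333.2] size [110.3 229.8] ang 82.13 z [1.5 2.8 4.1]
yaw -10.6 pos [ 0.496  -0.3406  0.2387] shift [-0.1394 -0.9255 -0.0045] turn -0.0039 rows>= 7 tilt z [ 0. -0. -1.]
```

send_rows --rows "-0.02 -0.12 -0.03 -0.01;-0.04 -0.25 -0.06 -0.02;-0.06 -0.38 -0.08 -0.03;-0.08 -0.51 -0.1 -0.04;-0.1 -0.64 -0.1 -0.05;-0.12 -0.77 -0.1 -0.06;-0.14 -0.88 -0.1 -0.07;-0.15 -0.95 -0.1 -0.08;-0.15 -0.95 -0.1 -0.08;-0.15 -0.95 -0.1 -0.08"

```text
clock: 13.6
tool_pos: [0.5034, -0.0511, 0.2672]
eef_rot: [0.987, 0.159, -0.002, -0.0]
contact_force: [-0.2, 0.3, 0.4]
opening: 1.002
finger_force: 0.0
```

```bash
python3 go.py .46 .22 .27 35; python3 -c "
from h import *
print(sensors.get_state()['q'].round(2))"
```

```text
yaw 18.34 pos [ 0.5034 -0.0511  0.2672] shift [ 0.1471 -0.9032 -0.0087] turn -0.0463 rows>= 7 tilt z [-0.003  0.    -1.   ]
[ 0.13  0.47 -0.18  1.85  0.11  0.84 -1.35]
```

send_rows --rows "0.02 -0.12 0 -0.01;0.04 -0.25 0 -0.02;0.06 -0.38 0 -0.03;0.08 -0.51 0 -0.04;0.1 -0.64 0 -0.046;0.12 -0.77 0 -0.046;0.14 -0.86 0 -0.046;0.15 -0.9 0 -0.046;0.15 -0.9 0 -0.046;0.15 -0.9 0 -0.046"

```text
clock: 14.43
tool_pos: [0.4633, 0.2158, 0.2678]
eef_rot: [0.955, 0.297, -0.001, 0.001]
contact_force: [0.1, -0.1, 0.5]
opening: 1.002
finger_force: 0.0
```

```bash
python3 - <<'E'
from m import *
from scipy.optimize import least_squares
snap("wrist","w5"); p,d,W,k=load("w5"); x,y,z=W[...,0],W[...,1],W[...,2]
q=W[(x>.38)&(x<.53)&(y>.25)&(y<.41)&(z>.02)&(z<.165)]; print(len(q),np.percentile(q[:,2],[1,50,99.5]))
f=lambda a: np.hypot(q[:,0]-a[0],q[:,1]-a[1])-(.04-.032*(q[:,2]-a[2])/.15)
r=least_squares(f,[.45,.33,.008],loss="soft_l1",f_scale=.002); print(r.x.round(4),abs(r.fun).mean())
t=q[q[:,2]>.154]; print("tip",t.mean(0).round(4),len(t))
E
python3 go.py .451 .334 .25 35
```

```text
3595 [0.02162409 0.09030245 0.15774551]
[0.4508 0.3322 0.004 ] 0.0004544640602316202
tip [0.4512 0.3321 0.1564] 338
yaw 34.51 pos [0.4635 0.2149 0.2679] shift [ 0.1907 -0.3508  0.0584] turn -0.0014 rows>= 3 tilt z [-0.001 -0.003 -1.   ]
```

View pics/w5.png

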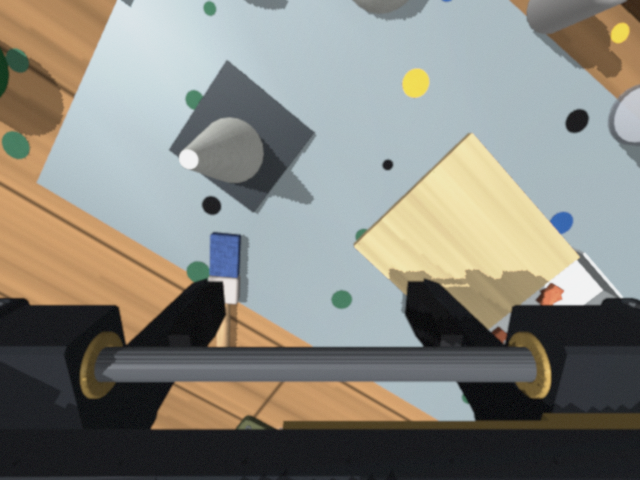

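The wrist view shows the cone tip at (189,158) and the bare board at (465,240). All three views agree on the cone at about (0.451, 0.333), tip at z ≈ 0.158.

send_rows --rows "0.06 -0.11 0.02 0;0.12 -0.23 0.04 0;0.17 -0.32 0.06 0;0.188 -0.345 0.06 0;0.188 -0.345 0.06 0;0.188 -0.345 0.06 0;0.188 -0.345 0.06 0;0.188 -0.345 0.06 0;0.188 -0.345 0.06 0"

```text
clock: 15.23
tool_pos: [0.451, 0.3334, 0.2508]
eef_rot: [0.955, 0.297, 0.0, 0.001]
contact_force: [0.3, -0.8, 1.0]
opening: 1.001
finger_force: 0.0
```

```bash
python3 go.py .451 .333 .106 35
```

```text
yaw 34.58 pos [0.451  0.3334 0.2508] shift [-0.0008  0.0005  0.4826] turn -0.0012 rows>= 4 tilt z [ 0.001 -0.001 -1.   ]
```

send_rows --rows "0 0 0.06 0;0 0 0.14 0;0 0 0.22 0;0 0 0.3 0;0 0 0.38 0;0 0 0.43 0;0 0 0.46 0;0 0 0.478 0;0 0 0.478 0;0 0 0.478 0" --force 6

```text
clock: 16.07
tool_pos: [0.4507, 0.3356, 0.1078]
eef_rot: [0.954, 0.299, 0.001, -0.0]
contact_force: [1.1, -0.0, 0.3]
opening: 1.001
finger_force: 0.0
```

```bash
python3 go.py .451 .333 .106 34.6
```

```text
yaw 34.74 pos [0.4507 0.3356 0.1078] shift [-0.0041  0.0078  0.0059] turn 0.0004 rows>= 1 tilt z [ 0.001  0.001 -1.   ]
```

send_rows --rows "-0.003 0.005 0.004 0;-0.003 0.005 0.004 0;-0.003 0.005 0.004 0;-0.003 0.005 0.004 0;-0.003 0.005 0.004 0;-0.003 0.005 0.004 0;-0.003 0.005 0.004 0;-0.003 0.005 0.004 0" --jaw 0 --force 6

```text
clock: 16.73
tool_pos: [0.4502, 0.3338, 0.1059]
eef_rot: [0.954, 0.299, 0.0, 0.0]
contact_force: [-0.8, 0.8, 0.2]
opening: 0.501
finger_force: 0.0
```

```bash
python3 go.py .451 .333 .106 34.6
python3 - <<'E'
from m import *
for n in("wrist",):
    snap(n,n+"6")
E
```

```text
yaw 34.76 pos [0.4502 0.3338 0.1059] shift [ 0.0007  0.0036 -0.0003] turn 0.0004 rows>= 1 tilt z [ 0. -0. -1.]
```

View pics/wrist6.png

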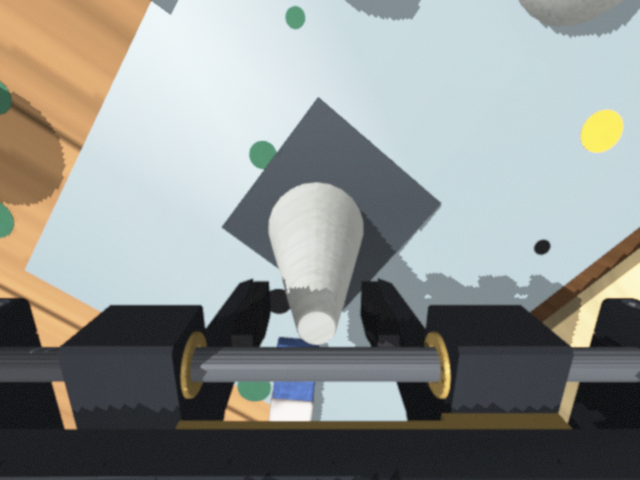

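The cone tip at (317,325) sits midway between the finger pads at u ≈ 268 and 363. I'll close gently.

send_rows --rows "0 0 0 0;0 0 0 0;0 0 0 0;0 0 0 0;0 0 0 0;0 0 0 0;0 0 0 0;0 0 0 0;0 0 0 0;0 0 0 0" --jaw 1 --force 6

```text
clock: 17.62
tool_pos: [0.4502, 0.3337, 0.1059]
eef_rot: [0.954, 0.299, -0.0, 0.0]
contact_force: [0.5, -0.4, -1.3]
opening: 0.301
finger_force: 5.8
```

```bash
python3 go.py .519 .019 .22 34.6
```

```text
yaw 34.75 pos [0.4502 0.3337 0.1059] shift [-0.4096  0.9926 -0.3803] turn 0.0004 rows>= 9 tilt z [-0. -0. -1.]
```

send_rows --rows "0 0 -0.01 0;0 0 -0.03 0;0 0 -0.06 0;0 0 -0.10 0;0 0 -0.14 0;0 0 -0.17 0;0 0 -0.17 0;0 0 -0.17 0;0 0 -0.17 0"

```text
clock: 18.37
tool_pos: [0.45, 0.3335, 0.1567]
eef_rot: [0.954, 0.299, -0.0, 0.0]
contact_force: [-1.2, -0.1, -0.5]
opening: 0.303
finger_force: 5.8
```

```bash
cat > cone.py <<'E'
from m import *
from scipy.optimize import least_squares
import sys
n=sys.argv[1]; snap("scene",n); p,d,W,k=load(n); s=sensors.get_state(); t=s["tool_pos"]
f_,cx,cy,T=k
x,y,z=W[...,0],W[...,1],W[...,2]; p=p.astype(int)
m=(np.hypot(x-t[0],y-t[1])<.06)&(z<t[2]-.008)&(z>t[2]-.098)&(z>.045 if t[1]<.2 else z>.012)&(p.max(-1)-p.min(-1)<40)&(p.min(-1)>85)
q=W[m]; print(len(q),"z",np.percentile(q[:,2],[1,99]).round(4),"tcp",t.round(4),s["contact_force"].round(1),s["opening"].round(3),s["finger_force"])
def f(a):
    r=q-np.array([a[0],a[1],t[2]]); ax=np.array([a[3],a[4],1]); ax/=np.linalg.norm(ax); h=r@ax
    return np.linalg.norm(r-h[:,None]*ax,axis=1)-(.04-.032*(h-a[2])/.15)
r=least_squares(f,[t[0],t[1],-.098,0,0],loss="soft_l1",f_scale=.001); print("axis xy at tcp",r.x[:2].round(4),"foot rel tcp",r.x[2].round(4),"tilt deg",np.degrees(r.x[3:]).round(1),abs(r.fun).mean().round(4))
E
python3 cone.py s7
cat > crop.py <<'E'
import cv2,sys
a,o,x,y,w,h=sys.argv[1:3]+list(map(int,sys.argv[3:])); cv2.imwrite(o,cv2.resize(cv2.imread(a)[y:y+h,x:x+w],(2*w,2*h),interpolation=2))
E
python3 crop.py pics/s7.png pics/c7.png 230 20 220 200
```

```text
Traceback (most recent call last):
  File "cone.py", line 8, in <module>
    q=W[m]; print(len(q),"z",np.percentile(q[:,2],[1,99]).round(4),"tcp",t.round(4),s["contact_force"].round(1),s["opening"].round(3),s["finger_force"])
                                                                                                                ^^^^^^^^^^^^^^^^^^
AttributeError: 'float' object has no attribute 'round'
```

View pics/c7.png

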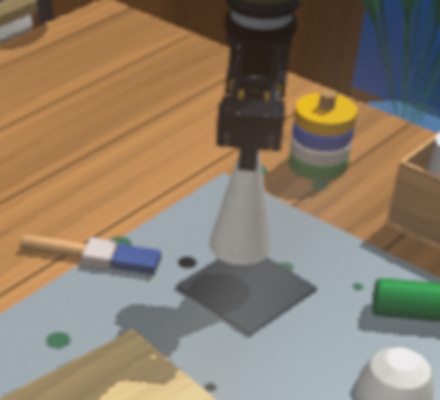

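The crop shows the cone hanging upright in the fingers, its foot at about (240,250) and clear of the tile.

```bash
sed -i 's/s\["opening"\].round(3)/s["opening"]/' cone.py; python3 cone.py s8; python3 go.py .519 .019 .22 34.6
```

```text
923 z [0.0596 0.1468] tcp [0.4498 0.3334 0.1563] [ 0.2  0.7 -1.4] 0.3020275729815002 5.818482528829918
axis xy at tcp [0.449  0.3329] foot rel tcp -0.0987 tilt deg [ 0.9 -0.1] 0.0012
yaw 34.76 pos [0.4498 0.3334 0.1563] shift [-0.4082  0.9924 -0.2115] turn 0.0004 rows>= 8 tilt z [-0.001 -0.001 -1.   ]
```

send_rows --rows "-0.008 0.02 -0.04 0;-0.024 0.06 -0.09 0;-0.05 0.12 -0.14 0;-0.08 0.19 -0.17 0;-0.11 0.26 -0.18 0;-0.14 0.33 -0.18 0;-0.17 0.40 -0.18 0;-0.2 0.47 -0.18 0;-0.23 0.54 -0.18 0;-0.26 0.61 -0.18 0"

```text
clock: 19.3
tool_pos: [0.4906, 0.1372, 0.2114]
eef_rot: [0.954, 0.298, -0.0, 0.0]
contact_force: [0.3, -0.3, -1.3]
opening: 0.3
finger_force: 5.8
```

```bash
python3 go.py .519 .019 .21 34.75
```

```text
yaw 34.73 pos [0.4906 0.1372 0.2114] shift [-0.1465  0.3777  0.005 ] turn -0.0001 rows>= 3 tilt z [ 0. -0. -1.]
```

send_rows --rows "-0.03 0.075 0 0;-0.06 0.15 0 0;-0.085 0.22 0 0;-0.11 0.28 0 0;-0.13 0.33 0 0;-0.142 0.365 0 0;-0.146 0.378 0 0;-0.146 0.378 0 0;-0.146 0.378 0 0;-0.146 0.378 0 0"

```text
clock: 20.13
tool_pos: [0.5189, 0.0222, 0.211]
eef_rot: [0.954, 0.3, 0.0, -0.0]
contact_force: [-0.5, -0.1, -1.1]
opening: 0.302
finger_force: 5.8
```

```bash
python3 cone.py s9
python3 - <<'E'
from m import *
p,d,W,k=load("top3"); x,y,z=W[...,0],W[...,1],W[...,2]; p=p.astype(int)
# board outline corners from the first top picture + scene after clearing
for n in("top1","scene1","scene3"):
    p,d,W,k=load(n); p=p.astype(int); m=((p[...,0]-p[...,2])>25)&(abs(W[...,2]-.04)<.006)&(abs(W[...,1])<.2)&(W[...,0]>.3)&(W[...,0]<.7)
    m=cv2.morphologyEx(m.astype(np.uint8),cv2.MORPH_CLOSE,np.ones((5,5)))
    c=max(cv2.findContours(m,0,2)[0],key=cv2.contourArea)[:,0]; q=np.array([ray(k,u,v,.04)[:2] for u,v in c])*1000
    print(n,cv2.minAreaRect(q.astype(np.float32)))
E
python3 go.py .519 .019 .15 34.75
```

```text
1309 z [0.1159 0.202 ] tcp [0.5189 0.0222 0.211 ] [ 1.3 -0.9 -0.6] 0.30441559446322153 5.81876201356863
axis xy at tcp [0.5187 0.0222] foot rel tcp -0.0995 tilt deg [ 0.2 -0.3] 0.0008
top1 ((520.1605224609375, 20.85626220703125), (219.15203857421875, 189.281982421875), 80.9112319946289)
scene1 ((520.1682739257812, 16.83001708984375), (222.06838989257812, 194.34243774414062), 80.95451354980469)
scene3 ((520.2634887695312, 16.805908203125), (221.88754272460938, 194.7604217529297), 80.83872985839844)
yaw 34.88 pos [0.5189 0.0222 0.211 ] shift [-0.006   0.0091  0.2033] turn 0.0004 rows>= 2 tilt z [-0.     0.001 -1.   ]
```

send_rows --rows "-0.003 0.01 0.03 0;-0.003 0.01 0.08 0;-0.003 0.01 0.13 0;-0.003 0.01 0.17 0;-0.003 0.01 0.19 0;-0.003 0.01 0.203 0;-0.003 0.01 0.203 0;-0.003 0.01 0.203 0;-0.003 0.01 0.203 0;-0.003 0.01 0.203 0"

```text
clock: 21.02
tool_pos: [0.5206, 0.0179, 0.1506]
eef_rot: [0.954, 0.299, 0.001, 0.0]
contact_force: [0.2, -0.0, -0.2]
opening: 0.301
finger_force: 5.8
```

```bash
python3 cone.py s10; python3 go.py .520 .019 .141 34.75
```

```text
1164 z [0.0545 0.1416] tcp [0.5205 0.0178 0.1506] [0.5 1.6 1. ] 0.2986197423536617 5.818805093986157
axis xy at tcp [0.5198 0.018 ] foot rel tcp -0.0987 tilt deg [-0.2 -0.3] 0.0009
yaw 34.75 pos [0.5205 0.0178 0.1506] shift [ 0.0008 -0.0042  0.0319] turn 0.0 rows>= 1 tilt z [ 0.001  0.    -1.   ]
```

send_rows --rows "0 -0.003 0.005 0;0 -0.003 0.01 0;0 -0.003 0.015 0;0 -0.003 0.02 0;0 -0.003 0.025 0;0 -0.003 0.029 0;0 -0.003 0.032 0;0 -0.003 0.032 0;0 -0.003 0.032 0;0 -0.003 0.032 0"

```text
clock: 21.9
tool_pos: [0.5196, 0.0185, 0.1404]
eef_rot: [0.954, 0.299, 0.0, 0.0]
contact_force: [-0.4, 1.2, -0.3]
opening: 0.3
finger_force: 5.8
```

send_rows --rows "0 0 0.002 0;0 0 0.004 0;0 0 0.004 0;0 0 0.004 0;0 0 0.004 0"

```text
clock: 22.32
tool_pos: [0.5196, 0.0185, 0.1392]
eef_rot: [0.954, 0.299, 0.0, 0.0]
contact_force: [-0.2, -0.4, -0.2]
opening: 0.305
finger_force: 5.8
```

send_rows --rows "0 0 0.002 0;0 0 0.004 0;0 0 0.004 0;0 0 0.004 0;0 0 0.004 0;0 0 0.004 0"

```text
clock: 22.82
tool_pos: [0.5196, 0.0186, 0.138]
eef_rot: [0.954, 0.299, 0.0, 0.0]
contact_force: [0.2, -0.7, -0.5]
opening: 0.299
finger_force: 5.8
```

Run:
```python
from h import *
for i in range(4):
    s=sensors.get_state(); print(s["tool_pos"].round(5),s["contact_force"].round(2),s["moment"].round(3)); eyes.snapshot("top") if i<3 else 0
```

```text
[0.51963 0.01856 0.13802] [ 0.16 -0.71 -0.49] [ 0.072 -0.018  0.009]
[0.5196  0.01851 0.13803] [-0.65  0.06 -0.48] [-0.004  0.055 -0.024]
[0.51959 0.0185  0.13802] [ 0.4   0.04 -0.15] [ 0.017  0.023 -0.002]
[0.5196  0.01856 0.13802] [-0.13 -0.17 -0.24] [-0.037  0.011  0.003]
```

send_rows --rows "0 0 0.002 0;0 0 0.003 0;0 0 0.003 0;0 0 0.003 0;0 0 0.003 0;0 0 0.003 0"

```text
clock: 23.47
tool_pos: [0.5199, 0.0188, 0.1375]
eef_rot: [0.954, 0.299, 0.0, 0.0]
contact_force: [-0.3, 0.6, 5.0]
opening: 0.303
finger_force: 6.5
```

Run:
```python
from h import *
for i in range(4):
    s=sensors.get_state(); print(s["tool_pos"].round(5),s["contact_force"].round(2),s["moment"].round(3)); eyes.snapshot("top") if i<3 else 0
```

```text
[0.51986 0.01881 0.13754] [-0.28  0.61  4.96] [ 0.143  0.18  -0.039]
[0.51988 0.01884 0.13757] [-0.86  0.52  5.66] [0.195 0.21  0.045]
[0.51989 0.01882 0.13754] [-1.5   1.2   5.51] [ 0.105  0.224 -0.04 ]
[0.51988 0.01882 0.13755] [-0.85  0.93  6.33] [ 0.113  0.237 -0.035]
```

send_rows --rows "0 0 -0.0015 0;0 0 -0.0015 0;0 0 -0.0015 0"

```text
clock: 23.87
tool_pos: [0.5198, 0.0188, 0.1377]
eef_rot: [0.954, 0.299, 0.0, -0.0]
contact_force: [0.1, 0.9, 3.0]
opening: 0.301
finger_force: 6.2
```

send_rows --rows "0 0 0 0;0 0 0 0;0 0 0 0;0 0 0 0;0 0 0 0;0 0 0 0;0 0 0 0;0 0 0 0;0 0 0 0" --jaw -1

```text
clock: 24.62
tool_pos: [0.5196, 0.0185, 0.1375]
eef_rot: [0.954, 0.299, -0.0, 0.0]
contact_force: [-0.4, 0.4, -0.5]
opening: 0.96
finger_force: 0.0
```

send_rows --rows "0 0 -0.02 0;0 0 -0.06 0;0 0 -0.12 0;0 0 -0.2 0;0 0 -0.28 0;0 0 -0.36 0;0 0 -0.44 0;0 0 -0.5 0;0 0 -0.5 0" --jaw -1

```text
clock: 25.37
tool_pos: [0.5218, 0.019, 0.2916]
eef_rot: [0.954, 0.299, 0.004, 0.001]
contact_force: [0.9, -0.1, 0.2]
opening: 0.997
finger_force: 0.0
```

```bash
python3 go.py .44 -.15 .29 34.6; python3 -c "
from h import *
snap('wrist','w11')"
```

```text
yaw 34.74 pos [0.5218 0.019  0.2916] shift [-0.5453  0.3076  0.0029] turn 0.0004 rows>= 5 tilt z [ 0.008  0.001 -1.   ]
```

Now I'll move the arm out of view and check the result.

send_rows --rows "-0.06 0.04 0 0;-0.16 0.12 0 0;-0.26 0.24 0 0;-0.36 0.36 0 0;-0.42 0.48 0 0;-0.46 0.6 0 0;-0.5 0.72 0 0;-0.54 0.82 0 0;-0.54 0.86 0 0;-0.54 0.86 0 0"

```text
clock: 26.25
tool_pos: [0.5328, -0.2898, 0.2855]
eef_rot: [0.955, 0.296, -0.001, 0.0]
contact_force: [0.5, -1.0, 0.1]
opening: 1.001
finger_force: 0.0
```

Run:
```python
from m import *
from scipy.optimize import least_squares
print(sensors.get_state()["tool_pos"].round(3))
for n in("top","scene"):
    snap(n,n+"12"); p,d,W,k=load(n+"12"); x,y,z=W[...,0],W[...,1],W[...,2]
    q=W[(np.hypot(x-.52,y-.019)<.06)&(z>.05)&(z<.195)]
    f=lambda a: np.hypot(q[:,0]-a[0]-a[3]*(q[:,2]-.04),q[:,1]-a[1]-a[4]*(q[:,2]-.04))-(.04-.032*(q[:,2]-a[2])/.15)
    r=least_squares(f,[.52,.019,.04,0,0],loss="soft_l1",f_scale=.001); print(n,r.x.round(4),abs(r.fun).mean().round(4),q[:,2].max())
```

```text
[ 0.533 -0.29   0.286]
top [ 5.21e-01  2.14e-02  4.01e-02 -4.00e-04 -1.00e-03] 0.0004 0.19410932449752882
scene [ 0.5191  0.0188  0.0379  0.003  -0.0017] 0.0009 0.19166366637355603
```

View pics/scene12.png

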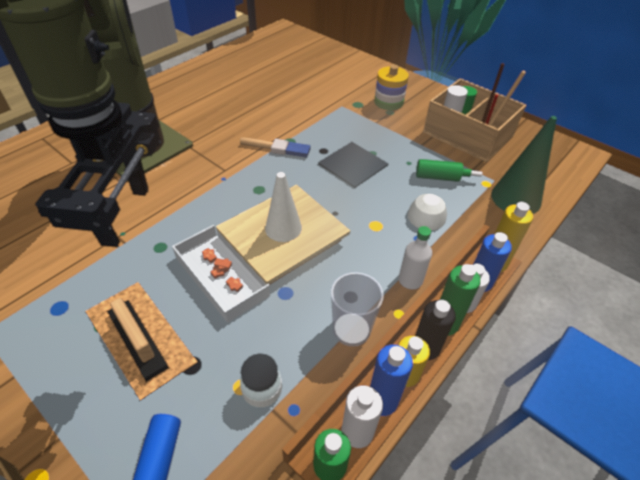

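The cone stands upright in the middle of the board, with its foot at (283,228). The four chips are in the trough around (220,268), the scraper is on its mat at (135,335), and the bystanders haven't moved. I'll hand the job in.

send_rows --rows "0 0 0 0;0 0 0 0;0 0 0 0;0 0 0 0;0 0 0 0"

```text
clock: 26.77
tool_pos: [0.5336, -0.2852, 0.2878]
eef_rot: [0.954, 0.299, 0.0, 0.0]
contact_force: [0.5, 1.0, 1.4]
opening: 1.006
finger_force: 0.0
```

```bash
python3 -c "
from plant import finish_job
print(finish_job())"
```

```text
the job is handed in; nothing more can be done
None
```

I handed the job in at about 27 s: all four crumbs are in the trough, the scraper is back on its mat within about 1 mm, and the cone stands upright within about 1 mm of the board's measured centre (about 6 N grip, 6 N set-down).

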